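# Nest the hub-nut sockets on their drive spigot

### The job

Put the three hexagonal steel hub-nut sockets away on the square-drive spigot of the steel base plate, nested in size order and mouth down as they stand now. Push the smallest onto the square drive until the spring ball clicks and its rim is down on the plate, then lower the middle one over it and the largest over both, each turned so that the hexagons slide over one another and its rim sits flat on the plate. Let go at the end, and leave the other tools where they lie.

Things in the scene. Friction and masses are not known exactly. Their poses are not given: they have to be found in the camera images.
- socket_small: smallest of three plain steel hub-nut sockets: a hexagonal cup standing mouth down, 60 mm across the outer flats (69 over corners), 53 mm inside, 38 mm deep inside, 63 mm high in all. Origin: centre of the rim (underside), z up. The flats of cup and neck face 30, 90, 150 ... degrees from its x axis, so two flats face +y and -y; all three sockets have these axes. About 0.35 kg
- socket_small_drive (a point): centre of the top of the small socket's neck, 63 mm above its rim. The neck is a hexagon 34 mm across flats and 20 mm high: grip it here from above. A 20.8 mm square drive hole runs down the axis through neck and roof (25 mm long, from 38 to 63 mm above the rim), its sides parallel to the body's x and y axes; a groove round the hole takes the spring ball when the rim is on the plate
- socket_middle: middle socket, same form: 72 mm across the outer flats (83 over corners), 65 mm across the inner flats, 65 mm deep inside, 90 mm high in all. It slides over socket_small with 2.5 mm of room at each flat if their hexagons are aligned within about 6 degrees (any of the six turns); the top edge of each cup is bevelled by 3 mm. Origin: centre of the rim, z up. About 0.5 kg
- socket_middle_drive (a point): centre of the top of the middle socket's neck, 90 mm above its rim; the same hexagonal neck, 34 mm across flats, 20 mm high
- socket_large: largest socket, same form: 84 mm across the outer flats (97 over corners), 77 mm across the inner flats, 92 mm deep inside, 117 mm high in all. It slides over socket_middle with the same room, aligned in the same way. Origin: centre of the rim, z up. About 0.7 kg
- socket_large_drive (a point): centre of the top of the large socket's neck, 117 mm above its rim; the same hexagonal neck, 34 mm across flats, 20 mm high
- base_plate: dark steel plate 122 x 122 x 8 mm screwed to the bench, with the spigot rising from its centre. Origin: centre of its underside, z up. The angle of the spigot's square is unrelated to the plate's
- seat (a point): centre of the plate's top, where the rims end up. Small socket, height of its rim over this point: turned right, its hole is over the full square at 18 mm and meets the spring ball at about 16; its weight alone leaves it on the ball at about 13 mm; pushed with some 10 N beyond its weight it slides on; near 4 mm the ball snaps into the groove, the push falls off and the rim goes to the plate
- spigot_top (a point): tip of the spigot, 60 mm above the plate's top: a round post 27 mm thick, 34 mm high, then a 19 mm square, its last 4 mm tapered to 15 mm. THE SQUARE'S ANGLE ABOUT THE VERTICAL IS NOT IN THIS READING: it differs each time; find it by sight or touch. The small socket fits within about 5 degrees (four turns); its rim stops 21 mm over the plate if 25 or more degrees off, 19 mm if 8 off
- masking_roll: bystander: roll of masking tape lying flat, 94 mm across, 25 mm high; origin centre of its underside
- torch: bystander: small grey torch lying on its side, 120 mm long, 36 mm thick; origin centre of its underside
- pliers: bystander: pliers with blue grips lying flat, 171 mm long, 12 mm high; origin centre of its underside
- wrench: bystander: combination wrench lying flat, 170 mm long, 9 mm high; origin centre of its underside
- screwdriver: bystander: screwdriver with a red grip lying flat, 225 mm long; origin centre of its underside
There are look-alikes about, which are no part of the job. What is shaped like the socket_middle but orange is not meant.

How it is judged:
On the way, in this order (a step that is already met when the one before it is completed fails the run):
1. the smallest socket is on the square drive, clicked home with its rim on the plate (z of socket_small in the frame of base_plate below 0.0105 m and horizontal distance between socket_small and base_plate below 0.004 m and angle between socket_small's own z axis and vertical below 0.06 rad), for 0.2 s.
2. the middle socket is over the smallest, its rim on the plate (z of socket_middle in the frame of base_plate below 0.0115 m and horizontal distance between socket_middle and base_plate below 0.008 m and angle between socket_middle's own z axis and vertical below 0.06 rad), for 0.2 s.
At the end, for the whole second after the job is handed in: all three sockets stand nested mouth down on the plate, released, upright within 0.06 rad: rim of the small one within 2.5 mm of the plate, of the other two within 3.5 mm; axes within 4 (small), 8 (middle) and 12 mm (large) of the plate's centre (all of step 1 and all of step 2 and z of socket_large in the frame of base_plate below 0.0115 m and horizontal distance between socket_large and base_plate below 0.012 m and angle between socket_large's own z axis and vertical below 0.06 rad and linear speed of socket_large below 0.02 m/s); the robot touches nothing.
It fails at once if the masking tape roll is pushed more than 30 mm (distance of masking_roll from where it was at the start of the episode above 0.03 m).
It fails at once if the torch is pushed more than 30 mm (distance of torch from where it was at the start of the episode above 0.03 m).
It fails at once if the pliers are pushed more than 30 mm (distance of pliers from where it was at the start of the episode above 0.03 m).
It fails at once if the wrench is pushed more than 30 mm (distance of wrench from where it was at the start of the episode above 0.03 m).
It fails at once if the screwdriver is pushed more than 30 mm (distance of screwdriver from where it was at the start of the episode above 0.03 m).
It also fails if it takes over 72 s, if anything falls off the work surface, if the arm or the gripper's body presses on something with over 40 N, if the wrist force passes 120 N, or if a joint passes its speed limit or range.

### The arm

A 6-joint arm with a two-finger parallel gripper is mounted at the origin on a cart in front of the work surface, level with it; the furniture and walls round the work are solid. World frame = base frame: x ahead of the robot, y to its left, z up, the work surface at z = 0. Lengths are in m, angles in rad, forces in N, time in s.
With the tool pointing down it reaches from about 0.3 to 0.875 m from the base axis. Payload 6.4 kg.
Tool frame: the origin (TCP) lies at the very end of the fingers, on their centre line; the grasp point (between the pads) lies 19 mm behind it (grip_depth is the distance from the TCP to the grasp point, in m); z points along the fingers, y is the line along which they close (so a half turn about z gives the same grasp; the last joint's range is limited). The gripper opens to 88 mm and grips with 3 to 60 N. Pads are 18 mm wide; open, the fingers measure 123 mm over their backs; the gripper's body (75 mm by 187 mm) begins 45 mm behind the grasp point.
Start: joints at [1.114, 0.181, 1.607, -0, 1.354, -0.206], TCP at [0.143, 0.557, 0.239] pointing down, gripper open.
Joint ranges: [-2.99, 2.99], [-0.89, 2.07], [0.3, 2.58], [-1.14, 4.28], [0, 2.63], [-3.12, 3.12]. Speed limits (rad/s): [2.57, 2.57, 3.01, 3.14, 3.14, 3.14].

### API

Orientations are given as a rotation vector (axis times angle).
In Python, from plant import state, grab_frame, finish_job, grip_depth gives the robot as it stands. The module is installed in compiled form; this text tells all that it offers.
- The arm moves only by the shell command python3 -m creep 'ROWS'. ROWS is JSON, a list of rows, each an object of numbers: "x", "y", "z": the shift along the tool's x, y, z as a fraction of full scale; "ax", "ay", "az": the turn, a rotation vector about the tool's x, y, z as a fraction of full scale; "hand": the closure, from -1 (fully open) to 1 (shut). A call has 1 to 10 rows; each row shifts and turns the commanded pose from where the row before left it, along the tool's axes as they then stand; what a row does not reach is not made up. Full scale, the value 1, is 0.06 m for a shift and 6 degrees for a turn. A row lasts 1/8 s, in which the tool goes at most 62.5 mm and 10.7 degrees, less where a joint would pass 70% of its speed; a pose out of reach is approached as far as the arm can. A call with a number of a shift or a turn outside -1 to 1 is refused whole. A call with a gripper value outside its range is refused whole. The fingers move at their own pace and stop on an object; the grip force is fixed at half the most. Time passes only in rows, so rows that do not move let the fingers close. It gives the time, the measured TCP pose, the force, the opening and the grip force at its end, in the units of the state.
- state(): the state, without advancing time (a new reading comes with each control period).
- grab_frame(name): name is "scene" or "side" or "wrist"; returns a dict with "img" (480x640x3 uint8, blue, green, red), "range_z" (480x640 float32, m along the optical axis (not along the pixel's ray), 0 where there is no reading), "fx", "fy", "cx", "cy" (pixels), "eye" and "orientation" of the camera in the world; the wrist camera has in their place "T_tool_cam" (4x4, takes a point from camera to tool coordinates, whose origin is the TCP and whose axes are the flange's). Camera axes: x right, y down, z forward; pixel columns grow to the right and rows downward; lengths in m; the calibration is good to about 2 mm. A picture is of the moment at which its call begins: read the wrist's pose just before it.
- finish_job(): hands the job in; it is judged then, once.
The state is a dict: "t": time; "q": joint angles; "joint_velocities": joint speeds; "effort": joint torques, N m; "eef_pos": TCP position; "eef_rot": TCP orientation; "force": force on the tool from outside, world axes, zero at the start; "torque": the same for the moment, N m; "grip_width": finger opening in m; "gripper_force": force on a finger pad.
Only numpy, scipy, OpenCV 4.12 (cv2) and the standard library are available. Lean on these libraries where they do the work, as an engineer would, in place of code of your own. Each camera call takes 0.05 s, during which the arm holds its last target. There are 200 camera calls.

## Working session

There is one attempt and no reset: what is moved stays moved. The work goes in short steps, Python scripts to look and compute and a shell command to move; the robot and the scene stay as the last step left them, time stands still between calls to the robot, and variables do not carry over. Pictures are saved under pics/ and viewed, at most 10 in all, crops included, and the job is handed in when it is done.

```bash
mkdir -p pics
cat > h.py <<'E'
import numpy as np, cv2
from scipy.spatial.transform import Rotation as R
from plant import state, grab_frame, finish_job, grip_depth
def rot(o):
    o=np.array(o,float)
    if o.shape==(3,3): return o
    if o.size==3: return R.from_rotvec(o).as_matrix()
    return R.from_quat(o).as_matrix()
def snap(name):
    s=state(); f=grab_frame(name)
    if 'T_tool_cam' in f:
        T=np.eye(4);T[:3,:3]=rot(s['eef_rot']);T[:3,3]=s['eef_pos'];T=T@np.array(f['T_tool_cam'])
    else:
        T=np.eye(4);T[:3,:3]=rot(f['orientation']);T[:3,3]=f['eye']
    f['T']=T; return f
def cloud(f):
    v,u=np.mgrid[0:480,0:640]; z=f['range_z']
    P=np.stack([(u-f['cx'])/f['fx']*z,(v-f['cy'])/f['fy']*z,z],-1)
    W=P@f['T'][:3,:3].T+f['T'][:3,3]; W[z<=0]=np.nan
    return W
E
python3 - <<'E'
from h import *
for n in ['scene','side','wrist']:
    f=snap(n); cv2.imwrite(f'pics/{n}0.png',f['img']); np.savez(f'{n}0.npz',W=cloud(f),img=f['img'],T=f['T'],K=[f['fx'],f['fy'],f['cx'],f['cy']])
    print(n,f['T'].round(3).tolist(),f['fx'])
print(state())
E
```

```text
scene [[0.514, -0.637, 0.574, -0.132], [-0.858, -0.377, 0.35, -0.402], [-0.006, -0.673, -0.74, 0.92], [0.0, 0.0, 0.0, 1.0]] 490.64945359873946
side [[0.9, -0.167, 0.403, 0.057], [-0.436, -0.361, 0.824, -0.932], [0.008, -0.918, -0.397, 0.531], [0.0, 0.0, 0.0, 1.0]] 496.9824720657108
wrist [[0.248, 0.92, 0.302, 0.064], [0.969, -0.235, -0.079, 0.577], [-0.002, 0.313, -0.95, 0.384], [0.0, 0.0, 0.0, 1.0]] 330.4866002355949
{'t': 0.15, 'q': array([ 1.11371081e+00,  1.81375876e-01,  1.60774383e+00,  2.23818609e-05,
        1.35380550e+00, -2.06307827e-01]), 'joint_velocities': array([ 1.70534535e-03, -2.89896428e-03, -2.95502782e-03, -3.67806572e-05,
       -3.21108122e-04,  7.81970278e-04]), 'effort': array([ 2.78162597e-04, -4.34226573e+01, -3.42179883e+01,  7.02416617e-02,
        3.55402648e-02, -1.02871995e-04]), 'eef_pos': array([0.14249219, 0.55665488, 0.23803069]), 'eef_rot': array([-3.92839856e-01, -3.11647577e+00,  1.96760433e-03]), 'force': array([-0.12536984, -0.55347053, -0.60621163]), 'torque': array([-0.02088395,  0.03456307, -0.04100824]), 'gripper_force': 0.0, 'grip_width': 0.08803554998998604}
```

View pics/scene0.png

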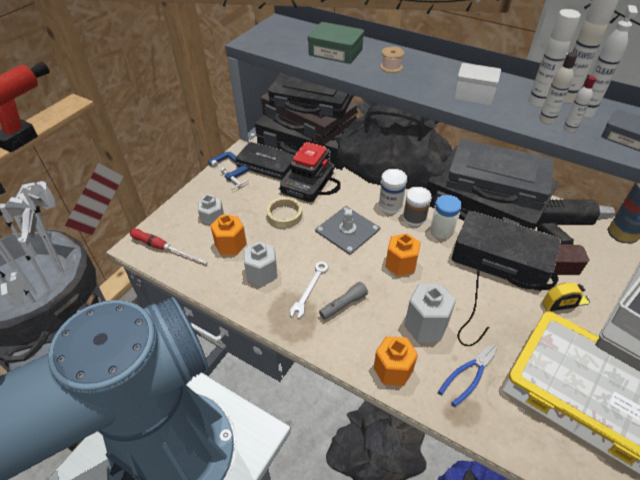

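View pics/side0.png

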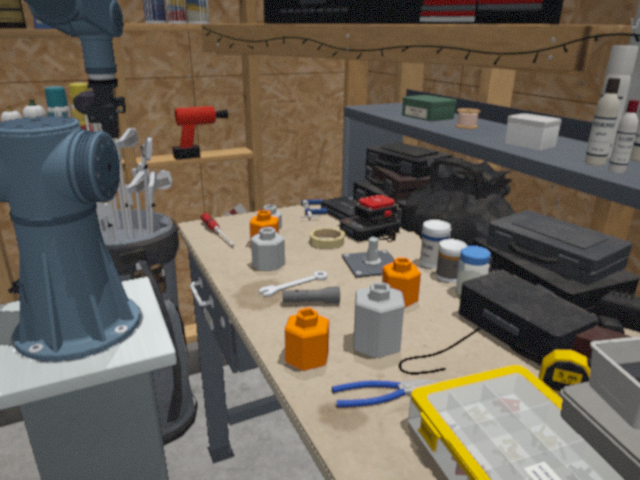

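Scene view: candidates are grey sockets at (210,208) small, (261,264) middle and (430,312) large; the orange look-alikes are at (228,235), (403,255) and (396,361). The plate with its spigot is at (347,228). In the side view, the middle is at (267,250), the large at (379,320), and the small is partly hidden at about (272,213).

Run:
```python
from h import *
D={n:np.load(f'{n}0.npz') for n in ['scene','side']}
W=D['scene']['W']
for nm,(u,v) in dict(small=(210,208),mid=(261,264),large=(430,312),or1=(228,235),or2=(403,255),or3=(396,361),spig=(347,228),roll=(284,212),torch=(344,301),wr=(308,290)).items():
    c=W[v,u]; print(nm,c.round(3))
    if nm in('roll','torch','wr'): continue
    for n in D:
        w=D[n]['W'].reshape(-1,3); im=D[n]['img'].reshape(-1,3)
        m=(np.hypot(w[:,0]-c[0],w[:,1]-c[1])<.07)&(w[:,2]>.012)&(w[:,2]<.14)
        sat=np.ptp(im.astype(int),axis=1)
        m&=(sat>90) if nm[:2]=='or' else (sat<45)
        p=w[m]
        if len(p)<20: print(n,'few');continue
        zt=np.percentile(p[:,2],98); t=p[p[:,2]>zt-.006]
        print('  ',n,len(p),'top',zt.round(4),'topctr mean',t.mean(0).round(4),'bbox mid',((t.min(0)+t.max(0))/2).round(4),np.ptp(t,axis=0).round(3))
f=D['scene']; im=f['img']
a=cv2.resize(im[180:290,180:300],None,fx=5,fy=5,interpolation=cv2.INTER_CUBIC)
b=cv2.resize(im[280:350,390:470],(200,175),interpolation=cv2.INTER_CUBIC)
a=np.hstack([a,np.vstack([b,np.zeros((a.shape[0]-175,200,3),np.uint8)])])
cv2.imwrite('pics/crop1.png',a)
```

```text
small [0.505 0.318 0.048]
   scene 536 top 0.0655 topctr mean [0.515  0.3302 0.0634] bbox mid [0.5157 0.3304 0.0638] [0.038 0.037 0.008]
   side 150 top 0.0677 topctr mean [0.518  0.33   0.0651] bbox mid [0.5167 0.329  0.0648] [0.032 0.039 0.006]
mid [0.403 0.081 0.072]
   scene 1131 top 0.0927 topctr mean [0.4248 0.1021 0.0908] bbox mid [0.4247 0.102  0.091 ] [0.037 0.037 0.009]
   side 1129 top 0.0924 topctr mean [0.4252 0.0995 0.0907] bbox mid [0.4266 0.1016 0.0905] [0.036 0.036 0.008]
large [ 0.457 -0.299  0.099]
   scene 2126 top 0.1192 topctr mean [ 0.4864 -0.2925  0.1178] bbox mid [ 0.4884 -0.2921  0.1182] [0.036 0.034 0.01 ]
   side 3034 top 0.1189 topctr mean [ 0.4877 -0.2939  0.1174] bbox mid [ 0.4884 -0.2926  0.1167] [0.038 0.036 0.008]
or1 [0.435 0.2   0.074]
   scene 1024 top 0.0926 topctr mean [0.4593 0.2228 0.0908] bbox mid [0.4592 0.2244 0.0912] [0.04  0.038 0.009]
   side 448 top 0.093 topctr mean [0.4596 0.2218 0.0909] bbox mid [0.4611 0.2248 0.091 ] [0.037 0.037 0.008]
or2 [ 0.591 -0.183  0.072]
   scene 1072 top 0.0932 topctr mean [ 0.619  -0.1727  0.0914] bbox mid [ 0.6197 -0.1725  0.0919] [0.037 0.035 0.009]
   side 1123 top 0.0925 topctr mean [ 0.6198 -0.1752  0.0905] bbox mid [ 0.6199 -0.1742  0.0904] [0.036 0.034 0.008]
or3 [ 0.338 -0.283  0.072]
   scene 1568 top 0.0927 topctr mean [ 0.3548 -0.2763  0.0913] bbox mid [ 0.3563 -0.2758  0.0913] [0.037 0.034 0.009]
   side 2128 top 0.0923 topctr mean [ 0.3558 -0.2778  0.0906] bbox mid [ 0.3563 -0.2769  0.0904] [0.038 0.036 0.008]
spig [ 0.642 -0.01   0.024]
   scene 469 top 0.0709 topctr mean [ 0.6516 -0.0071  0.0688] bbox mid [ 0.6526 -0.0075  0.0692] [0.021 0.023 0.008]
   side 401 top 0.0715 topctr mean [ 0.6529 -0.0081  0.0696] bbox mid [ 0.6551 -0.006   0.0691] [0.025 0.021 0.007]
roll [0.628 0.175 0.001]
torch [ 0.437 -0.116  0.03 ]
wr [ 0.433 -0.024  0.012]
```

View pics/crop1.png

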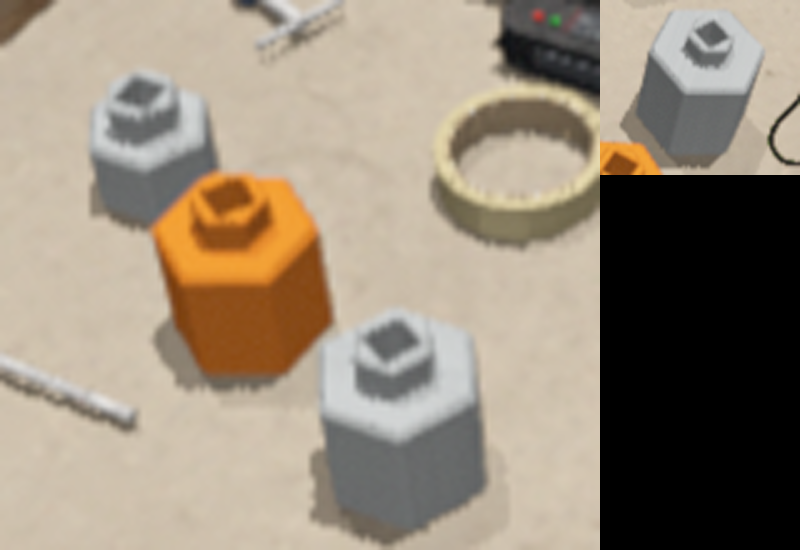

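The crop confirms the three plain grey sockets. Their necks stand at about 65, 92 and 119 mm in both views, against 63, 90 and 117 expected, so the cameras carry about 2 mm of bias. Next I fit the hexagon yaws.

```bash
cat >> h.py <<'E'
from scipy.optimize import least_squares
def hexfit(w,c,cup_ap,h,n=6,zr=None,off=np.pi/6,span=None):
    """fit prism of n sides, apothem cup_ap; walls between zr"""
    zr=zr or (.012,h-.027)
    m=(np.hypot(w[:,0]-c[0],w[:,1]-c[1])<cup_ap/np.cos(np.pi/n)+.006)&(w[:,2]>zr[0])&(w[:,2]<zr[1])
    p=w[m]; best=None
    for y0 in np.arange(n if n>4 else 6)*2*np.pi/n/6:
        def r(x):
            a=x[2]+off+np.arange(n)*2*np.pi/n
            return ((p[:,:2]-x[:2])@np.stack([np.cos(a),np.sin(a)])).max(1)-cup_ap
        s=least_squares(r,[*c[:2],y0],loss='soft_l1',f_scale=.001,x_scale=[.01,.01,.1])
        if best is None or s.cost<best.cost: best=s
    return best.x[:2].round(4),round(float(np.rad2deg(best.x[2]))%(360/n),1),round(1e3*float(np.median(np.abs(best.fun))),2),len(p)
E
python3 - <<'E'
from h import *
D={n:np.load(f'{n}0.npz') for n in ['scene','side']}
for nm,c,ap,h in [('small',(.5165,.33),.03,.063),('mid',(.425,.1015),.036,.09),('large',(.488,-.293),.042,.117)]:
    for n in ['scene','side','both']:
        w=np.vstack([D[k]['W'].reshape(-1,3) for k in (D if n=='both' else [n])])
        try: print(nm,n,hexfit(w,c,ap,h),'neck',hexfit(w,c,.017,h,zr=(h-.016,h-.001)))
        except Exception as e: print(nm,n,e)
for n in D: print('spig',n,hexfit(D[n]['W'].reshape(-1,3),(.6535,-.007),.0095,0,n=4,zr=(.047,.064),off=0), 'post',hexfit(D[n]['W'].reshape(-1,3),(.6535,-.007),.0135,0,n=24,zr=(.012,.04),off=0))
print(grip_depth)
E
```

```text
small scene (array([0.5175, 0.3323]), 36.2, 0.91, 157) neck (array([0.5162, 0.331 ]), 33.6, 2.28, 106)
small side (array([0.5153, 0.3299]), 39.2, 0.64, 26) neck (array([0.5195, 0.3331]), 29.2, 1.17, 52)
small both (array([0.5174, 0.3323]), 35.9, 0.88, 183) neck (array([0.517 , 0.3313]), 36.6, 1.87, 158)
mid scene (array([0.4261, 0.1033]), 37.3, 0.75, 443) neck (array([0.4253, 0.1012]), 45.2, 2.58, 136)
mid side (array([0.427 , 0.1043]), 36.5, 0.98, 654) neck (array([0.4266, 0.1038]), 33.6, 1.09, 114)
mid both (array([0.4265, 0.1039]), 36.9, 0.96, 1097) neck (array([0.4256, 0.1027]), 42.9, 1.79, 250)
large scene (array([ 0.4891, -0.2918]), 1.1, 0.58, 913) neck (array([ 0.4874, -0.2936]), 0.2, 2.25, 157)
large side (array([ 0.4897, -0.2908]), 1.0, 0.71, 1839) neck (array([ 0.4889, -0.2915]), 2.1, 1.06, 214)
large both (array([ 0.4894, -0.291 ]), 1.0, 0.73, 2752) neck (array([ 0.4882, -0.2918]), 5.2, 1.63, 371)
spig scene (array([ 0.6538, -0.0052]), 28.3, 0.89, 42) post (array([ 0.6539, -0.0059]), 3.9, 1.59, 125)
spig side (array([ 0.6552, -0.0045]), 31.2, 1.01, 64) post (array([ 0.6541, -0.0051]), 9.8, 1.81, 150)
0.0187
```

```bash
python3 - <<'E'
from h import *
W=np.vstack([np.load(f'{n}0.npz')['W'].reshape(-1,3) for n in ['scene','side']])
W=W[~np.isnan(W[:,0])]
print('max height (mm) grid; rows x, cols y')
ys=np.arange(-.28,.28,.04)
print('      ',(ys*1000).astype(int))
for x in np.arange(.5,.9,.04):
    print(round(x,2),[int(1000*np.percentile(q,95)) if len(q:=W[(abs(W[:,0]-x)<.02)&(abs(W[:,1]-y)<.02),2])>5 else -1 for y in ys])
E
python3 -m creep '[{"x":-0.7,"y":-0.21},{"x":-0.7,"y":-0.21},{"x":-0.7,"y":-0.21},{"x":-0.7,"y":-0.21},{"x":-0.7,"y":-0.21},{"x":-0.7,"y":-0.21},{"x":-0.7,"y":-0.21,"z":0.15},{"x":-0.7,"y":-0.21,"z":0.15},{"x":-0.7,"y":-0.21,"z":0.15},{"x":-0.7,"y":-0.21,"z":0.15}]'
```

```text
max height (mm) grid; rows x, cols y
       [-280 -240 -200 -160 -120  -79  -39    0   40   80  120  160  200  240
  280]
0.5 [119, 100, 3, 27, 38, 3, 11, 12, 3, 3, 3, 3, 72, 72, 21]
0.54 [100, 3, 4, 4, 3, 3, 4, 4, 3, 4, 4, 4, 3, 3, 4]
0.58 [3, 4, 72, 73, 4, 4, 11, 10, 4, 4, 26, 27, 27, 4, 4]
0.62 [4, 4, 90, 93, 70, 7, 12, 16, 12, 8, 27, 4, 27, 4, 4]
0.66 [3, 4, 73, 73, 4, 11, 16, 70, 12, 4, 25, 28, 28, 4, 4]
0.7 [73, 4, 4, 4, 4, 11, 13, 13, 12, 4, 35, 36, 36, 35, 4]
0.74 [74, 99, 99, 76, 77, 5, 4, 4, 9, 26, 35, 92, 93, 37, 36]
0.78 [74, 101, 102, 81, 82, 100, 101, 4, 4, 24, 34, 93, 94, 484, 593]
0.82 [307, 307, 307, 308, 308, 308, 308, 307, 306, 307, 307, 482, 488, 532, 584]
0.86 [308, 308, 308, 308, 308, 308, 308, 308, 308, 484, 493, 530, 530, 463, 583]validation failed for argument at $[0]...
```

```bash
python3 -m creep '[{"x":-0.7,"y":-0.21,"z":0,"ax":0,"ay":0,"az":0,"hand":-1},{"x":-0.7,"y":-0.21,"z":0,"ax":0,"ay":0,"az":0,"hand":-1},{"x":-0.7,"y":-0.21,"z":0,"ax":0,"ay":0,"az":0,"hand":-1},{"x":-0.7,"y":-0.21,"z":0,"ax":0,"ay":0,"az":0,"hand":-1},{"x":-0.7,"y":-0.21,"z":0,"ax":0,"ay":0,"az":0,"hand":-1},{"x":-0.7,"y":-0.21,"z":0,"ax":0,"ay":0,"az":0,"hand":-1},{"x":-0.7,"y":-0.21,"z":0.15,"ax":0,"ay":0,"az":0,"hand":-1},{"x":-0.7,"y":-0.21,"z":0.15,"ax":0,"ay":0,"az":0,"hand":-1},{"x":-0.7,"y":-0.21,"z":0.15,"ax":0,"ay":0,"az":0,"hand":-1},{"x":-0.7,"y":-0.21,"z":0.15,"ax":0,"ay":0,"az":0,"hand":-1}]'
```

```text
t: 1.4
eef_pos: [0.5192, 0.3298, 0.2021]
eef_rot: [-0.393, -3.116, 0.0]
force: [-0.5, -0.0, -0.3]
grip_width: 0.088
gripper_force: 0.0
```

Run:
```python
from h import *
f=snap('wrist'); W=cloud(f)
np.savez('w1.npz',W=W,img=f['img'],T=f['T'],K=[f['fx'],f['fy'],f['cx'],f['cy']])
def px(f,p):
    c=f['T'][:3,:3].T@(np.array(p)-f['T'][:3,3]); return f['fx']*c[0]/c[2]+f['cx'],f['fy']*c[1]/c[2]+f['cy']
u,v=map(int,px(f,(.517,.331,.063))); print(u,v)
w=W.reshape(-1,3)
print(hexfit(w,(.517,.331),.03,.063),hexfit(w,(.517,.331),.017,.063,zr=(.047,.062)))
# rectified top view on plane z=.063, x right = world x, y up = world y; 5px/mm
s=6; n=480
A=[];B=[]
for a,b in [(0,0),(n,0),(n,n),(0,n)]:
    A.append((a,b)); B.append(px(f,(.517+(a-n/2)/s/1e3,.331-(b-n/2)/s/1e3,.063)))
H=cv2.getPerspectiveTransform(np.float32(B),np.float32(A))
cv2.imwrite('pics/w1.png',np.hstack([cv2.warpPerspective(f['img'],H,(n,n)),f['img'][:,160:480]]))
```

```text
324 225
(array([0.5166, 0.3327]), 37.0, 0.07, 191) (array([0.5158, 0.333 ]), 40.4, 1.79, 501)
```

View pics/w1.png

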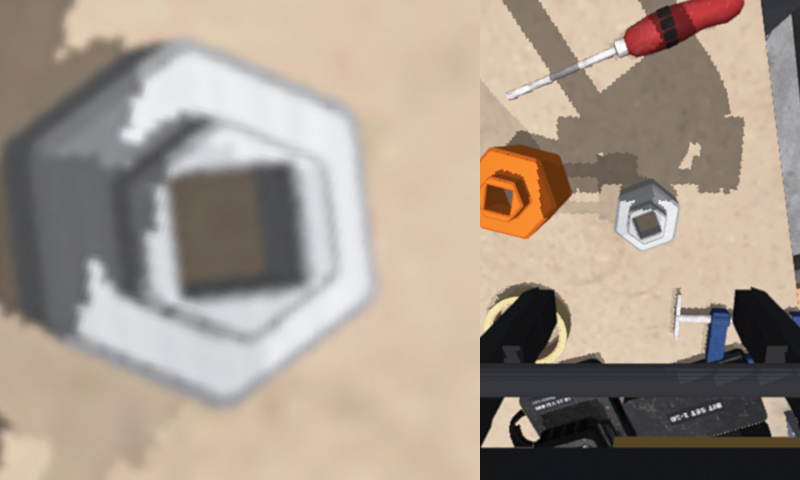

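The rectified view shows the drive hole with corners (175,180), (300,165), (307,287) and (185,297), so the square lies at about 7° and the body yaw is 97°. Its centre is at about (.517,.3325). Next I look at the spigot from above.

```bash
python3 -m creep '[{"x":-0.508,"y":-0.699,"z":0,"ax":0,"ay":0,"az":0,"hand":-1},{"x":-0.508,"y":-0.699,"z":0.1,"ax":0,"ay":0,"az":0,"hand":-1},{"x":-0.508,"y":-0.699,"z":0.1,"ax":0,"ay":0,"az":0,"hand":-1},{"x":-0.508,"y":-0.699,"z":0.1,"ax":0,"ay":0,"az":0,"hand":-1},{"x":-0.508,"y":-0.699,"z":0.1,"ax":0,"ay":0,"az":0,"hand":-1},{"x":-0.508,"y":-0.699,"z":0.15,"ax":0,"ay":0,"az":0,"hand":-1},{"x":-0.508,"y":-0.699,"z":0.15,"ax":0,"ay":0,"az":0,"hand":-1},{"x":0,"y":0,"z":0,"ax":0,"ay":0,"az":0,"hand":-1}]'
cat >> h.py <<'E'
def px(f,p):
    c=f['T'][:3,:3].T@(np.array(p)-f['T'][:3,3]); return f['fx']*c[0]/c[2]+f['cx'],f['fy']*c[1]/c[2]+f['cy']
def rect(f,c,s=8,n=480):
    A=[(0,0),(n,0),(n,n),(0,n)]
    B=[px(f,(c[0]+(a-n/2)/s/1e3,c[1]-(b-n/2)/s/1e3,c[2])) for a,b in A]
    return cv2.warpPerspective(f['img'],cv2.getPerspectiveTransform(np.float32(B),np.float32(A)),(n,n),flags=cv2.INTER_CUBIC)
E
python3 - <<'E'
from h import *
f=snap('wrist'); W=cloud(f); w=W.reshape(-1,3)
np.savez('w2.npz',W=W,img=f['img'],T=f['T'],K=[f['fx'],f['fy'],f['cx'],f['cy']])
c=(.6535,-.006)
m=np.hypot(w[:,0]-c[0],w[:,1]-c[1])<.03
p=w[m]; t=p[p[:,2]>.06]; print('top',np.percentile(t[:,2],[50,98]),t.mean(0),t.min(0),t.max(0),len(t))
print(hexfit(w,c,.0095,0,n=4,zr=(.045,.064),off=0),hexfit(w,c,.0135,0,n=24,zr=(.012,.04),off=0))
pl=w[(abs(w[:,2]-.008)<.003)&(abs(w[:,0]-c[0])<.1)&(abs(w[:,1]-c[1])<.1)]
cv2.imwrite('pics/w2.png',rect(f,(*c,.068)))
r=cv2.minAreaRect(np.float32(pl[:,:2]*1000)); print('plate',r)
E
```

```text
t: 2.45
eef_pos: [0.6523, -0.0102, 0.1593]
eef_rot: [-0.4, -3.114, 0.001]
force: [-0.5, 0.5, 0.6]
grip_width: 0.0879
gripper_force: 0.0
top [0.25181979 0.26228662] [6.32917168e-01 2.55791702e-04 2.42815262e-01] [ 0.62417384 -0.02204318  0.06001144] [0.66609006 0.02221901 0.26345498] 14075
(array([ 0.6538, -0.0047]), 32.8, 0.18, 234) (array([ 0.6526, -0.0051]), 2.4, 1.43, 667)
plate ((664.9609985351562, 20.374725341796875), (176.04583740234375, 133.25726318359375), 77.57777404785156)
```

View pics/w2.png

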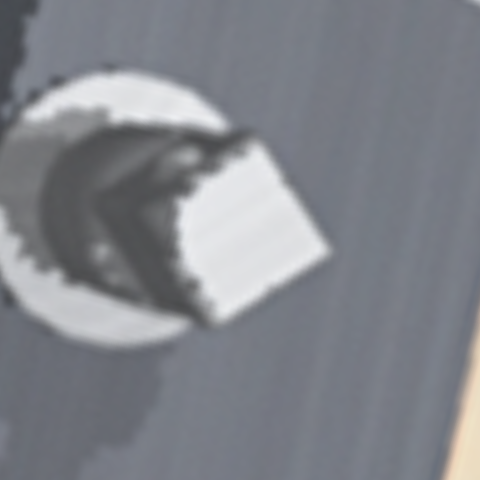

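The top face shows corners at (262,140), (330,248) and (215,323), so the square lies at about 32.7° with its centre at about (.654,-.0048). The depth fit gives 32.8° and (.6538,-.0047). I go back to the small socket.

```bash
python3 -m creep '[{"x":0.518,"y":0.708,"z":0,"ax":0,"ay":0,"az":0,"hand":-1},{"x":0.518,"y":0.708,"z":0,"ax":0,"ay":0,"az":0,"hand":-1},{"x":0.518,"y":0.708,"z":0,"ax":0,"ay":0,"az":0,"hand":-1},{"x":0.518,"y":0.708,"z":0,"ax":0,"ay":0,"az":0,"hand":-1},{"x":0.518,"y":0.708,"z":0,"ax":0,"ay":0,"az":0,"hand":-1},{"x":0.518,"y":0.708,"z":0,"ax":0,"ay":0,"az":0,"hand":-1},{"x":0.518,"y":0.708,"z":0,"ax":0,"ay":0,"az":0,"hand":-1},{"x":0,"y":0,"z":0.3,"ax":0,"ay":0,"az":0.7,"hand":-1},{"x":0,"y":0,"z":0.3,"ax":0,"ay":0,"az":0.7,"hand":-1},{"x":0,"y":0,"z":0,"ax":0,"ay":0,"az":0,"hand":-1}]'
cat >> h.py <<'E'
def go(x,y,z=None,psi=None):
    s=state(); M=rot(s['eef_rot']); p=np.array(s['eef_pos'])
    d=M.T@(np.array([x,y,p[2] if z is None else z])-p)
    ps=np.rad2deg(np.arctan2(M[1,1],M[0,1]))
    print('pos',p.round(4),'psi',round(ps,2),'tilt',(1+M[2,2]).round(5),'shift units',(d/.06).round(3), 'az',None if psi is None else round(-(psi-ps)/6,3),'F',np.round(s['force'],1),'w',s['grip_width'],'q',np.round(s['q'],2))
E
python3 -c "
from h import *
go(.5168,.3326,.047,67)
f=snap('wrist');w=cloud(f).reshape(-1,3)
print(hexfit(w,(.517,.3325),.03,.063),hexfit(w,(.517,.3325),.017,.063,zr=(.047,.062)))
cv2.imwrite('pics/w3.png',rect(f,(.5168,.3326,.063),6))"
```

```text
t: 3.75
eef_pos: [0.5127, 0.3363, 0.1234]
eef_rot: [-0.615, -3.078, 0.003]
force: [-0.4, -0.5, -0.2]
grip_width: 0.088
gripper_force: 0.0
pos [0.5127 0.3363 0.1234] psi 67.39 tilt 1e-05 shift units [-0.09  -0.027  1.273] az 0.065 F [-0.4 -0.5 -0.2] w 0.0880434021447091 q [ 0.39  0.39  1.6   0.    1.16 -0.79]
(array([0.5168, 0.3327]), 36.9, 0.1, 496) (array([0.5152, 0.3335]), 47.9, 2.37, 1072)
```

```bash
python3 -m creep '[{"x":-0.09,"y":-0.027,"z":0.3,"ax":0,"ay":0,"az":0.065,"hand":-1},{"x":0,"y":0,"z":0.3,"ax":0,"ay":0,"az":0,"hand":-1},{"x":0,"y":0,"z":0.3,"ax":0,"ay":0,"az":0,"hand":-1},{"x":0,"y":0,"z":0.28,"ax":0,"ay":0,"az":0,"hand":-1},{"x":0,"y":0,"z":0.1,"ax":0,"ay":0,"az":0,"hand":-1},{"x":0,"y":0,"z":0,"ax":0,"ay":0,"az":0,"hand":-1}]' && python3 -c "
from h import *
go(.5168,.3326,.0455,67)"
```

```text
t: 4.55
eef_pos: [0.5192, 0.3318, 0.0473]
eef_rot: [-0.63, -3.077, 0.001]
force: [0.3, 0.1, -0.9]
grip_width: 0.0881
gripper_force: 0.0
pos [0.5192 0.3318 0.0473] psi 66.84 tilt 0.0 shift units [ 0.043 -0.003  0.03 ] az -0.026 F [ 0.3  0.1 -0.9] w 0.08814278847927498 q [ 0.38  0.5   1.62  0.    1.03 -0.79]
```

```bash
python3 -m creep '[{"x":0.043,"y":-0.003,"z":0.03,"ax":0,"ay":0,"az":0,"hand":-1},{"x":0,"y":0,"z":0,"ax":0,"ay":0,"az":0,"hand":-1},{"x":0,"y":0,"z":0,"ax":0,"ay":0,"az":0,"hand":0},{"x":0,"y":0,"z":0,"ax":0,"ay":0,"az":0,"hand":1},{"x":0,"y":0,"z":0,"ax":0,"ay":0,"az":0,"hand":1},{"x":0,"y":0,"z":0,"ax":0,"ay":0,"az":0,"hand":1},{"x":0,"y":0,"z":0,"ax":0,"ay":0,"az":0,"hand":1},{"x":0,"y":0,"z":0,"ax":0,"ay":0,"az":0,"hand":1}]' && python3 -c "
from h import *
go(.5168,.3326,.0455,67)"
```

```text
t: 5.55
eef_pos: [0.5171, 0.3327, 0.0461]
eef_rot: [-0.631, -3.078, 0.0]
force: [0.5, -1.3, 0.1]
grip_width: 0.034
gripper_force: 30.0
pos [0.5171 0.3327 0.0461] psi 66.84 tilt 0.0 shift units [ 0.004 -0.003  0.01 ] az -0.027 F [ 0.5 -1.3  0.1] w 0.03396363907000117 q [ 0.38  0.5   1.62 -0.    1.02 -0.79]
```

```bash
python3 -m creep '[{"x":0,"y":0,"z":-0.8,"ax":0,"ay":0,"az":0,"hand":1},{"x":0,"y":0,"z":-0.8,"ax":0,"ay":0,"az":0,"hand":1},{"x":-0.539,"y":-0.534,"z":0,"ax":0,"ay":0,"az":0,"hand":1},{"x":-0.539,"y":-0.534,"z":0,"ax":0,"ay":0,"az":0,"hand":1},{"x":-0.539,"y":-0.534,"z":0,"ax":0,"ay":0,"az":0,"hand":1},{"x":-0.539,"y":-0.534,"z":0,"ax":0,"ay":0,"az":0,"hand":1},{"x":-0.539,"y":-0.534,"z":0,"ax":0,"ay":0,"az":0,"hand":1},{"x":-0.539,"y":-0.534,"z":0,"ax":0,"ay":0,"az":0,"hand":1},{"x":-0.539,"y":-0.534,"z":0,"ax":0,"ay":0,"az":0,"hand":1},{"x":-0.539,"y":-0.534,"z":0,"ax":0,"ay":0,"az":0,"hand":1}]' && python3 -m creep '[{"x":0,"y":0,"z":0,"ax":0,"ay":0,"az":-1,"hand":1},{"x":0,"y":0,"z":0,"ax":0,"ay":0,"az":-1,"hand":1},{"x":0,"y":0,"z":0,"ax":0,"ay":0,"az":-1,"hand":1},{"x":0,"y":0,"z":0,"ax":0,"ay":0,"az":-1,"hand":1},{"x":0,"y":0,"z":0,"ax":0,"ay":0,"az":-0.3,"hand":1},{"x":0,"y":0,"z":0,"ax":0,"ay":0,"az":0,"hand":1},{"x":0,"y":0,"z":0,"ax":0,"ay":0,"az":0,"hand":1}]' && python3 -c "
from h import *
go(.654,-.0048,.12,92.7)
f=snap('wrist'); W=cloud(f); w=W.reshape(-1,3); s=state()
M=rot(s['eef_rot']);l=(w-s['eef_pos'])@M; l[:,1:]*=-1   # tool frame flipped to z-up
m=(abs(l[:,0])<.045)&(abs(l[:,1])<.05)&(l[:,2]<.0)&(l[:,2]>-.05)
p=l[m]; q=p+[0,0,.046]
print('in tool frame (x,-y)',hexfit(q,(0,0),.03,.063,zr=(.0,.036)))
"
```

```text
t: 6.8
eef_pos: [0.6539, -0.006, 0.1412]
eef_rot: [-0.63, -3.076, -0.0]
force: [0.5, 0.0, -2.8]
grip_width: 0.0337
gripper_force: 30.0
t: 7.68
eef_pos: [0.654, -0.0047, 0.1419]
eef_rot: [0.071, -3.14, -0.0]
force: [0.1, -0.2, -2.7]
grip_width: 0.0336
gripper_force: 30.0
pos [ 0.654  -0.0047  0.1419] psi 92.58 tilt 0.0 shift units [-0.    -0.002  0.365] az -0.021 F [ 0.1 -0.2 -2.7] w 0.033646709319632935 q [-0.19  0.45  1.47  0.    1.22 -1.8 ]
in tool frame (x,-y) (array([ 0.0003, -0.0001]), 0.2, 0.15, 1977)
```

The socket is centred in the tool to 0.3 mm and aligned. I lower it.

```bash
python3 -m creep '[{"x":0,"y":0,"z":0.35,"ax":0,"ay":0,"az":-0.02,"hand":1},{"x":0,"y":0,"z":0.35,"ax":0,"ay":0,"az":0,"hand":1},{"x":0,"y":0,"z":0.3,"ax":0,"ay":0,"az":0,"hand":1},{"x":0,"y":0,"z":0.1,"ax":0,"ay":0,"az":0,"hand":1},{"x":0,"y":0,"z":0.08,"ax":0,"ay":0,"az":0,"hand":1},{"x":0,"y":0,"z":0,"ax":0,"ay":0,"az":0,"hand":1}]' && python3 -c "
from h import *
go(.654,-.0048,.0541,92.7)"
```

```text
t: 8.48
eef_pos: [0.6543, -0.0047, 0.0714]
eef_rot: [-0.076, 3.14, -0.0]
force: [0.6, 0.7, -2.9]
grip_width: 0.0338
gripper_force: 30.0
pos [ 0.6543 -0.0047  0.0714] psi 92.76 tilt 0.0 shift units [ 0.005 -0.001  0.288] az 0.01 F [ 0.6  0.7 -2.9] w 0.03382782985423425 q [-0.19  0.53  1.5  -0.    1.1  -1.81]
```

```bash
python3 -m creep '[{"x":0,"y":0,"z":0.04,"ax":0,"ay":0,"az":0,"hand":1},{"x":0,"y":0,"z":0.04,"ax":0,"ay":0,"az":0,"hand":1},{"x":0,"y":0,"z":0.04,"ax":0,"ay":0,"az":0,"hand":1},{"x":0,"y":0,"z":0,"ax":0,"ay":0,"az":0,"hand":1}]' && python3 -m creep '[{"x":0,"y":0,"z":0.04,"ax":0,"ay":0,"az":0,"hand":1},{"x":0,"y":0,"z":0.04,"ax":0,"ay":0,"az":0,"hand":1},{"x":0,"y":0,"z":0.04,"ax":0,"ay":0,"az":0,"hand":1},{"x":0,"y":0,"z":0,"ax":0,"ay":0,"az":0,"hand":1}]' && python3 -m creep '[{"x":0,"y":0,"z":0.035,"ax":0,"ay":0,"az":0,"hand":1},{"x":0,"y":0,"z":0.03,"ax":0,"ay":0,"az":0,"hand":1},{"x":0,"y":0,"z":0,"ax":0,"ay":0,"az":0,"hand":1}]'
```

```text
t: 8.98
eef_pos: [0.654, -0.0039, 0.0642]
eef_rot: [0.076, -3.14, -0.001]
force: [-1.3, 4.6, -0.5]
grip_width: 0.0335
gripper_force: 30.0
t: 9.48
eef_pos: [0.6537, -0.0051, 0.0562]
eef_rot: [0.075, -3.14, 0.001]
force: [-0.8, 0.4, -4.4]
grip_width: 0.0342
gripper_force: 30.0
t: 9.85
eef_pos: [0.6546, -0.0052, 0.0541]
eef_rot: [-0.076, 3.14, -0.001]
force: [-2.8, -1.3, 4.3]
grip_width: 0.0338
gripper_force: 30.0
```

```bash
python3 -m creep '[{"x":0,"y":0,"z":0.03,"ax":0,"ay":0,"az":0,"hand":1},{"x":0,"y":0,"z":0.02,"ax":0,"ay":0,"az":0,"hand":1},{"x":0,"y":0,"z":0,"ax":0,"ay":0,"az":0,"hand":1}]'
```

```text
t: 10.22
eef_pos: [0.6549, -0.0052, 0.054]
eef_rot: [-0.076, 3.139, -0.002]
force: [-13.0, 0.6, 22.6]
grip_width: 0.0338
gripper_force: 30.0
```

```bash
python3 -m creep '[{"x":0,"y":0,"z":-0.05,"ax":0,"ay":0,"az":0,"hand":1},{"x":0,"y":0,"z":0,"ax":0,"ay":0,"az":0,"hand":-1},{"x":0,"y":0,"z":0,"ax":0,"ay":0,"az":0,"hand":-1},{"x":0,"y":0,"z":0,"ax":0,"ay":0,"az":0,"hand":-1},{"x":0,"y":0,"z":-0.5,"ax":0,"ay":0,"az":0,"hand":-1},{"x":0,"y":0,"z":-0.7,"ax":0,"ay":0,"az":0,"hand":-1},{"x":0,"y":0,"z":-0.7,"ax":0,"ay":0,"az":0,"hand":-1},{"x":0,"y":0,"z":0,"ax":0,"ay":0,"az":0,"hand":-1}]' && python3 -c "
from h import *
f=snap('wrist'); w=cloud(f).reshape(-1,3)
print(hexfit(w,(.654,-.0048),.03,.071,zr=(.016,.044)))
p=w[(np.hypot(w[:,0]-.654,w[:,1]+.0048)<.026)&(w[:,2]<.09)]
print('heights',np.histogram(p[:,2],np.arange(.03,.08,.002)))
r=w[(np.hypot(w[:,0]-.654,w[:,1]+.0048)<.05)&(w[:,2]<.011)]; print('plate',np.median(r[:,2]))
# middle re-aim
go(.4265,.1035,.15,97)"
```

```text
t: 11.22
eef_pos: [0.6568, -0.0051, 0.1715]
eef_rot: [-0.076, 3.133, -0.003]
force: [0.0, 0.0, 0.3]
grip_width: 0.0877
gripper_force: 0.0
(array([ 0.6545, -0.0049]), 2.7, 0.08, 333)
heights (array([  0,   0,   0,   0,   0,   0,   0,   0,   1, 212, 925,  53,  17,
        34,  40,  58,  66, 137, 375, 448, 517,   6,   0,   0]), array([0.03 , 0.032, 0.034, 0.036, 0.038, 0.04 , 0.042, 0.044, 0.046,
       0.048, 0.05 , 0.052, 0.054, 0.056, 0.058, 0.06 , 0.062, 0.064,
       0.066, 0.068, 0.07 , 0.072, 0.074, 0.076, 0.078]))
plate 0.007599068071357268
pos [ 0.6553 -0.0049  0.1688] psi 92.76 tilt 1e-05 shift units [3.723 1.989 0.298] az -0.706 F [-0.1  0.3 -0.7] w 0.0879760706881847 q [-0.19  0.42  1.45 -0.    1.27 -1.81]
```

Roof at 51 mm and neck top at 71 mm: the small socket is home, with hexagon yaw 2.7° and centre (.6545,-.0049). Next is the middle one.

```bash
python3 -m creep '[{"x":0.62,"y":0.33,"z":0,"ax":0,"ay":0,"az":0,"hand":-1},{"x":0.62,"y":0.33,"z":0,"ax":0,"ay":0,"az":0,"hand":-1},{"x":0.62,"y":0.33,"z":0,"ax":0,"ay":0,"az":0,"hand":-1},{"x":0.62,"y":0.33,"z":0,"ax":0,"ay":0,"az":0,"hand":-1},{"x":0.62,"y":0.33,"z":0,"ax":0,"ay":0,"az":0,"hand":-1},{"x":0.62,"y":0.33,"z":0,"ax":0,"ay":0,"az":0,"hand":-1},{"x":0,"y":0,"z":0,"ax":0,"ay":0,"az":1,"hand":-1},{"x":0,"y":0,"z":0,"ax":0,"ay":0,"az":1,"hand":-1},{"x":0,"y":0,"z":0,"ax":0,"ay":0,"az":1,"hand":-1},{"x":0,"y":0,"z":0,"ax":0,"ay":0,"az":1,"hand":-1}]' && python3 -m creep '[{"x":0,"y":0,"z":0,"ax":0,"ay":0,"az":0.29,"hand":-1},{"x":0,"y":0,"z":0,"ax":0,"ay":0,"az":0,"hand":-1},{"x":0,"y":0,"z":0,"ax":0,"ay":0,"az":0,"hand":-1}]' && python3 -c "
from h import *
f=snap('wrist'); w=cloud(f).reshape(-1,3)
c,y,*r=hexfit(w,(.4263,.1035),.036,.09,zr=(.012,.058)); print(c,y,r)
p=w[(np.hypot(w[:,0]-c[0],w[:,1]-c[1])<.02)&(w[:,2]<.11)]; print('top',np.percentile(p[:,2],[10,50,98]))
go(*c,.0725,y+30)"
```

```text
t: 12.52
eef_pos: [0.4242, 0.1033, 0.1653]
eef_rot: [-0.584, -3.084, 0.001]
force: [0.8, 0.2, 0.1]
grip_width: 0.0883
gripper_force: 0.0
t: 12.9
eef_pos: [0.4252, 0.1032, 0.1666]
eef_rot: [-0.624, -3.078, 0.0]
force: [0.4, -0.2, -0.7]
grip_width: 0.0879
gripper_force: 0.0
[0.4255 0.1039] 36.9 [0.06, 645]
top [0.0696774  0.0877635  0.09053397]
pos [0.4254 0.1032 0.1668] psi 67.08 tilt 0.0 shift units [0.002 0.012 1.572] az 0.029 F [ 0.2 -0.   0.4] w 0.08807949011386888 q [-0.03 -0.05  2.01 -0.    1.19 -1.21]
```

```bash
python3 -m creep '[{"x":0,"y":0.012,"z":0.4,"ax":0,"ay":0,"az":0.03,"hand":-1},{"x":0,"y":0,"z":0.4,"ax":0,"ay":0,"az":0,"hand":-1},{"x":0,"y":0,"z":0.4,"ax":0,"ay":0,"az":0,"hand":-1},{"x":0,"y":0,"z":0.25,"ax":0,"ay":0,"az":0,"hand":-1},{"x":0,"y":0,"z":0.12,"ax":0,"ay":0,"az":0,"hand":-1},{"x":0,"y":0,"z":0,"ax":0,"ay":0,"az":0,"hand":-1},{"x":0,"y":0,"z":0,"ax":0,"ay":0,"az":0,"hand":-1}]' && python3 -c "
from h import *
go(.4255,.1039,.0725,66.9)"
```

```text
t: 13.82
eef_pos: [0.4264, 0.1039, 0.0735]
eef_rot: [0.63, 3.076, 0.0]
force: [-0.0, 0.5, 0.9]
grip_width: 0.0881
gripper_force: 0.0
pos [0.4264 0.1039 0.0735] psi 66.85 tilt 0.0 shift units [ 0.014 -0.005  0.017] az -0.009 F [-0.   0.5  0.9] w 0.08808646481353026 q [-0.03  0.11  2.07 -0.    0.96 -1.2 ]
```

```bash
python3 -m creep '[{"x":0.014,"y":0,"z":0.01,"ax":0,"ay":0,"az":0,"hand":-1},{"x":0,"y":0,"z":0,"ax":0,"ay":0,"az":0,"hand":1},{"x":0,"y":0,"z":0,"ax":0,"ay":0,"az":0,"hand":1},{"x":0,"y":0,"z":0,"ax":0,"ay":0,"az":0,"hand":1},{"x":0,"y":0,"z":0,"ax":0,"ay":0,"az":0,"hand":1},{"x":0,"y":0,"z":0,"ax":0,"ay":0,"az":0,"hand":1},{"x":0,"y":0,"z":-0.6,"ax":0,"ay":0,"az":0,"hand":1},{"x":0,"y":0,"z":-0.7,"ax":0,"ay":0,"az":0,"hand":1},{"x":0,"y":0,"z":-0.6,"ax":0,"ay":0,"az":0,"hand":1},{"x":0,"y":0,"z":0,"ax":0,"ay":0,"az":0,"hand":1}]' && python3 -c "
from h import *
go(.6545,-.0049,.185,92.7)"
```

```text
t: 15.08
eef_pos: [0.427, 0.1042, 0.189]
eef_rot: [0.629, 3.072, 0.002]
force: [-0.5, -0.0, -1.0]
grip_width: 0.0011
gripper_force: 0.0
pos [0.427  0.1042 0.189 ] psi 66.85 tilt 2e-05 shift units [-4.2   -0.181  0.092] az -4.309 F [-0.5 -0.  -1. ] w 0.0011009131138065749 q [-0.03 -0.08  1.99  0.    1.23 -1.2 ]
```

The fingers closed empty, probably gripping too high on the neck and slipping off. I look again.

```bash
python3 -m creep '[{"x":0,"y":0,"z":0,"ax":0,"ay":0,"az":0,"hand":-1},{"x":0,"y":0,"z":0,"ax":0,"ay":0,"az":0,"hand":-1},{"x":0,"y":0,"z":0,"ax":0,"ay":0,"az":0,"hand":-1},{"x":0,"y":0,"z":0,"ax":0,"ay":0,"az":0,"hand":-1}]' && python3 -c "
from h import *
f=snap('wrist'); w=cloud(f).reshape(-1,3); cv2.imwrite('pics/w4.png',f['img'])
c,y,*r=hexfit(w,(.4263,.1035),.036,.09,zr=(.012,.058)); print(c,y,r)
p=w[(np.hypot(w[:,0]-c[0],w[:,1]-c[1])<.035)&(w[:,2]<.13)]; print('heights',np.histogram(p[:,2],np.arange(.056,.1,.002)))
n=p[p[:,2]>.08]; print('neck ctr',(n.min(0)+n.max(0))/2)
go(*c,.0725,y+30)"
```

```text
t: 15.58
eef_pos: [0.4246, 0.1042, 0.1856]
eef_rot: [-0.63, -3.076, 0.0]
force: [0.2, 0.7, -0.1]
grip_width: 0.0388
gripper_force: 0.0
[0.4255 0.1039] 36.9 [0.07, 548]
heights (array([   0,    0,    0,    3,   25,  111, 2509,  978,   48,   58,   51,
         43,   58,   52,   48,  145,  656,  148,    0,    0,    0]), array([0.056, 0.058, 0.06 , 0.062, 0.064, 0.066, 0.068, 0.07 , 0.072,
       0.074, 0.076, 0.078, 0.08 , 0.082, 0.084, 0.086, 0.088, 0.09 ,
       0.092, 0.094, 0.096, 0.098]))
neck ctr [0.42533669 0.10382086 0.08571584]
pos [0.4248 0.1042 0.1858] psi 66.84 tilt 0.0 shift units [-1.500e-02  1.000e-03  1.888e+00] az -0.01 F [ 0.6 -0.1 -0.1] w 0.04256352660631339 q [-0.03 -0.08  1.99 -0.    1.23 -1.2 ]
```

View pics/w4.png

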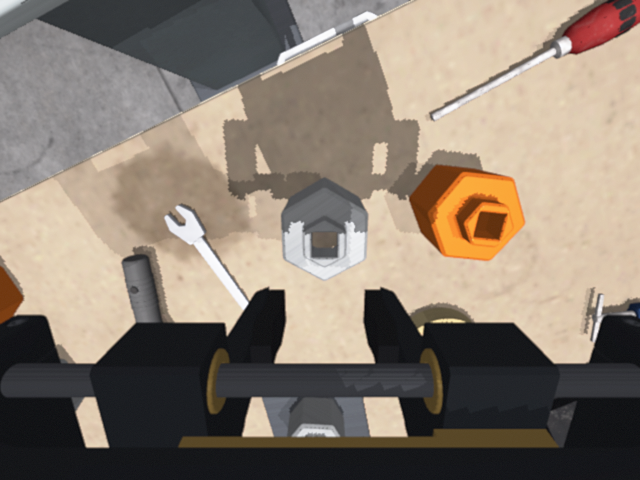

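The wrist view shows the middle socket at (325,230) undisturbed. The fingers were simply too slow and were still closing as I lifted, so I wait longer this time.

```bash
python3 -m creep '[{"x":0,"y":0,"z":0,"ax":0,"ay":0,"az":0,"hand":-1},{"x":0,"y":0,"z":0,"ax":0,"ay":0,"az":0,"hand":-1},{"x":0,"y":0,"z":0,"ax":0,"ay":0,"az":0,"hand":-1},{"x":0,"y":0,"z":0.45,"ax":0,"ay":0,"az":0,"hand":-1},{"x":0,"y":0,"z":0.45,"ax":0,"ay":0,"az":0,"hand":-1},{"x":0,"y":0,"z":0.45,"ax":0,"ay":0,"az":0,"hand":-1},{"x":0,"y":0,"z":0.4,"ax":0,"ay":0,"az":0,"hand":-1},{"x":0,"y":0,"z":0.13,"ax":0,"ay":0,"az":0,"hand":-1},{"x":0,"y":0,"z":0,"ax":0,"ay":0,"az":0,"hand":-1},{"x":0,"y":0,"z":0,"ax":0,"ay":0,"az":0,"hand":0.5}]' && python3 -m creep '[{"x":0,"y":0,"z":0,"ax":0,"ay":0,"az":0,"hand":1},{"x":0,"y":0,"z":0,"ax":0,"ay":0,"az":0,"hand":1},{"x":0,"y":0,"z":0,"ax":0,"ay":0,"az":0,"hand":1},{"x":0,"y":0,"z":0,"ax":0,"ay":0,"az":0,"hand":1},{"x":0,"y":0,"z":0,"ax":0,"ay":0,"az":0,"hand":1},{"x":0,"y":0,"z":0,"ax":0,"ay":0,"az":0,"hand":1}]'
```

```text
t: 16.88
eef_pos: [0.4258, 0.1042, 0.0744]
eef_rot: [0.63, 3.076, 0.0]
force: [-0.1, -0.2, 0.2]
grip_width: 0.08
gripper_force: 0.0
t: 17.62
eef_pos: [0.4249, 0.1041, 0.0734]
eef_rot: [-0.631, -3.078, 0.0]
force: [-0.0, -0.8, 1.4]
grip_width: 0.0338
gripper_force: 30.0
```

```bash
python3 -m creep '[{"x":0,"y":0,"z":-0.9,"ax":0,"ay":0,"az":0,"hand":1},{"x":0,"y":0,"z":-0.85,"ax":0,"ay":0,"az":0,"hand":1},{"x":-0.604,"y":-0.024,"z":0,"ax":0,"ay":0,"az":0,"hand":1},{"x":-0.604,"y":-0.024,"z":0,"ax":0,"ay":0,"az":0,"hand":1},{"x":-0.604,"y":-0.024,"z":0,"ax":0,"ay":0,"az":0,"hand":1},{"x":-0.604,"y":-0.024,"z":0,"ax":0,"ay":0,"az":0,"hand":1},{"x":-0.604,"y":-0.024,"z":0,"ax":0,"ay":0,"az":0,"hand":1},{"x":-0.604,"y":-0.024,"z":0,"ax":0,"ay":0,"az":0,"hand":1},{"x":-0.604,"y":-0.024,"z":0,"ax":0,"ay":0,"az":0,"hand":1}]' && python3 -m creep '[{"x":0,"y":0,"z":0,"ax":0,"ay":0,"az":-1,"hand":1},{"x":0,"y":0,"z":0,"ax":0,"ay":0,"az":-1,"hand":1},{"x":0,"y":0,"z":0,"ax":0,"ay":0,"az":-1,"hand":1},{"x":0,"y":0,"z":0,"ax":0,"ay":0,"az":-1,"hand":1},{"x":0,"y":0,"z":0,"ax":0,"ay":0,"az":-0.31,"hand":1},{"x":0,"y":0,"z":0,"ax":0,"ay":0,"az":0,"hand":1},{"x":0,"y":0,"z":0,"ax":0,"ay":0,"az":0,"hand":1}]'
cat >> h.py <<'E'
def held(ap,depth,H):
    f=snap('wrist'); s=state(); w=cloud(f).reshape(-1,3)
    M=rot(s['eef_rot']);l=(w-s['eef_pos'])@M; l[:,1:]*=-1
    p=l[(abs(l[:,0])<.06)&(abs(l[:,1])<.06)&(l[:,2]<0)&(l[:,2]>-.1)]
    print('held in tool (x,-y)',hexfit(p+[0,0,H],(0,0),ap,0,zr=(H-depth,H-.01)))
E
python3 -c "
from h import *
go(.6545,-.0049,.16,92.7); held(.036,.06,.0734)"
```

```text
t: 18.75
eef_pos: [0.6543, -0.0051, 0.1766]
eef_rot: [-0.63, -3.075, -0.0]
force: [0.2, 0.3, -5.0]
grip_width: 0.0334
gripper_force: 30.0
t: 19.62
eef_pos: [0.6541, -0.0048, 0.1781]
eef_rot: [0.072, -3.14, -0.0]
force: [0.1, 0.2, -5.0]
grip_width: 0.034
gripper_force: 30.0
pos [ 0.6541 -0.0048  0.1781] psi 92.63 tilt 0.0 shift units [-0.008 -0.002  0.301] az -0.011 F [ 0.1  0.2 -5. ] w 0.033950382101141326 q [-0.19  0.41  1.45  0.    1.29 -1.81]
held in tool (x,-y) (array([-0.0003,  0.    ]), 60.0, 0.18, 2828)
```

```bash
python3 -m creep '[{"x":-0.008,"y":0,"z":0.35,"ax":0,"ay":0,"az":-0.01,"hand":1},{"x":0,"y":0,"z":0.3,"ax":0,"ay":0,"az":0,"hand":1},{"x":0,"y":0,"z":0.15,"ax":0,"ay":0,"az":0,"hand":1},{"x":0,"y":0,"z":0.1,"ax":0,"ay":0,"az":0,"hand":1},{"x":0,"y":0,"z":0.1,"ax":0,"ay":0,"az":0,"hand":1},{"x":0,"y":0,"z":0,"ax":0,"ay":0,"az":0,"hand":1}]' && python3 -m creep '[{"x":0,"y":0,"z":0.12,"ax":0,"ay":0,"az":0,"hand":1},{"x":0,"y":0,"z":0.12,"ax":0,"ay":0,"az":0,"hand":1},{"x":0,"y":0,"z":0.12,"ax":0,"ay":0,"az":0,"hand":1},{"x":0,"y":0,"z":0.1,"ax":0,"ay":0,"az":0,"hand":1},{"x":0,"y":0,"z":0.05,"ax":0,"ay":0,"az":0,"hand":1},{"x":0,"y":0,"z":0.05,"ax":0,"ay":0,"az":0,"hand":1},{"x":0,"y":0,"z":0,"ax":0,"ay":0,"az":0,"hand":1}]'
```

```text
t: 20.42
eef_pos: [0.6546, -0.0048, 0.1181]
eef_rot: [0.076, -3.14, -0.0]
force: [-0.7, 0.4, -4.5]
grip_width: 0.0336
gripper_force: 30.0
t: 21.3
eef_pos: [0.6547, -0.0048, 0.0846]
eef_rot: [0.076, -3.14, -0.0]
force: [-0.1, -0.7, -3.8]
grip_width: 0.0337
gripper_force: 30.0
```

```bash
python3 -m creep '[{"x":0,"y":0,"z":0.03,"ax":0,"ay":0,"az":0,"hand":1},{"x":0,"y":0,"z":0.025,"ax":0,"ay":0,"az":0,"hand":1},{"x":0,"y":0,"z":0,"ax":0,"ay":0,"az":0,"hand":1}]' && python3 -m creep '[{"x":0,"y":0,"z":0,"ax":0,"ay":0,"az":0,"hand":-1},{"x":0,"y":0,"z":0,"ax":0,"ay":0,"az":0,"hand":-1},{"x":0,"y":0,"z":0,"ax":0,"ay":0,"az":0,"hand":-1},{"x":0,"y":0,"z":0,"ax":0,"ay":0,"az":0,"hand":-1},{"x":0,"y":0,"z":-0.4,"ax":0,"ay":0,"az":0,"hand":-1},{"x":0,"y":0,"z":-0.6,"ax":0,"ay":0,"az":0,"hand":-1},{"x":0,"y":0,"z":-0.7,"ax":0,"ay":0,"az":0,"hand":-1},{"x":0,"y":0,"z":0,"ax":0,"ay":0,"az":0,"hand":-1},{"x":0,"y":0,"z":0,"ax":0,"ay":0,"az":0,"hand":-1}]' && python3 -c "
from h import *
f=snap('wrist'); w=cloud(f).reshape(-1,3)
print(hexfit(w,(.654,-.0048),.036,.098,zr=(.016,.068)))
p=w[(np.hypot(w[:,0]-.654,w[:,1]+.0048)<.032)&(w[:,2]<.12)]
print('heights',np.histogram(p[:,2],np.arange(.07,.104,.002)))
go(.4888,-.2915,.185,61)"
```

```text
t: 21.68
eef_pos: [0.6548, -0.0049, 0.0816]
eef_rot: [-0.076, 3.14, -0.0]
force: [0.0, 0.0, -3.8]
grip_width: 0.0337
gripper_force: 30.0
t: 22.8
eef_pos: [0.6543, -0.0047, 0.1829]
eef_rot: [0.076, -3.14, -0.0]
force: [-0.6, -0.0, -0.6]
grip_width: 0.0882
gripper_force: 0.0
(array([ 0.6548, -0.0048]), 2.8, 0.31, 943)
heights (array([  42,   24,   51, 2115,  820,   56,   58,   54,   52,   55,   55,
         66,  151,  721,  154,    1]), array([0.07 , 0.072, 0.074, 0.076, 0.078, 0.08 , 0.082, 0.084, 0.086,
       0.088, 0.09 , 0.092, 0.094, 0.096, 0.098, 0.1  , 0.102]))
pos [ 0.6538 -0.0047  0.182 ] psi 92.76 tilt 0.0 shift units [ 2.977 -4.643 -0.045] az 5.293 F [-0.  -0.  -0.4] w 0.0883107533685505 q [-0.19  0.4   1.44 -0.    1.3  -1.81]
```

The middle socket is home (roof 78 mm, neck 98 mm, yaw 2.8°). Now the large one.

```bash
python3 -m creep '[{"x":0.331,"y":-0.516,"z":0,"ax":0,"ay":0,"az":0,"hand":-1},{"x":0.331,"y":-0.516,"z":0,"ax":0,"ay":0,"az":0,"hand":-1},{"x":0.331,"y":-0.516,"z":0,"ax":0,"ay":0,"az":0,"hand":-1},{"x":0.331,"y":-0.516,"z":0,"ax":0,"ay":0,"az":0,"hand":-1},{"x":0.331,"y":-0.516,"z":0,"ax":0,"ay":0,"az":0,"hand":-1},{"x":0.331,"y":-0.516,"z":0,"ax":0,"ay":0,"az":0,"hand":-1},{"x":0.331,"y":-0.516,"z":0,"ax":0,"ay":0,"az":0,"hand":-1},{"x":0.331,"y":-0.516,"z":0,"ax":0,"ay":0,"az":0,"hand":-1},{"x":0.331,"y":-0.516,"z":0,"ax":0,"ay":0,"az":0.3,"hand":-1},{"x":0,"y":0,"z":0,"ax":0,"ay":0,"az":0,"hand":-1}]' && python3 -m creep '[{"x":0,"y":0,"z":0,"ax":0,"ay":0,"az":0,"hand":-1}]' && python3 -c "
from h import *
f=snap('wrist'); w=cloud(f).reshape(-1,3)
c,y,*r=hexfit(w,(.489,-.2915),.042,.117,zr=(.012,.086)); print(c,y,r)
p=w[(np.hypot(w[:,0]-c[0],w[:,1]-c[1])<.03)&(w[:,2]<.13)]
print('heights',np.histogram(p[:,2],np.arange(.09,.124,.002)))
go(*c,.0995,(y%60)+90)"
```

```text
t: 24.1
eef_pos: [0.4878, -0.293, 0.1818]
eef_rot: [0.021, -3.139, -0.003]
force: [-0.4, 0.8, -1.3]
grip_width: 0.0885
gripper_force: 0.0
t: 24.22
eef_pos: [0.4893, -0.2909, 0.1823]
eef_rot: [0.026, -3.14, -0.003]
force: [-0.4, 0.7, -0.4]
grip_width: 0.088
gripper_force: 0.0
[ 0.4881 -0.2913] 0.9 [0.06, 994]
heights (array([   5,   29,  465, 2142,  114,   75,   64,   72,   77,   82,   78,
         96,  501,  659,    4,    0]), array([0.09 , 0.092, 0.094, 0.096, 0.098, 0.1  , 0.102, 0.104, 0.106,
       0.108, 0.11 , 0.112, 0.114, 0.116, 0.118, 0.12 , 0.122]))
pos [ 0.4896 -0.2906  0.1826] psi 91.01 tilt 0.0 shift units [ 0.024 -0.013  1.385] az 0.018 F [-0.5 -0.4  0.1] w 0.08825894212822932 q [-0.74  0.23  1.67  0.    1.25 -2.33]
```

```bash
python3 -m creep '[{"x":0.024,"y":-0.013,"z":0.4,"ax":0,"ay":0,"az":0.015,"hand":-1},{"x":0,"y":0,"z":0.4,"ax":0,"ay":0,"az":0,"hand":-1},{"x":0,"y":0,"z":0.35,"ax":0,"ay":0,"az":0,"hand":-1},{"x":0,"y":0,"z":0.22,"ax":0,"ay":0,"az":0,"hand":-1},{"x":0,"y":0,"z":0,"ax":0,"ay":0,"az":0,"hand":-1},{"x":0,"y":0,"z":0,"ax":0,"ay":0,"az":0,"hand":-1}]' && python3 -m creep '[{"x":0,"y":0,"z":0,"ax":0,"ay":0,"az":0,"hand":1},{"x":0,"y":0,"z":0,"ax":0,"ay":0,"az":0,"hand":1},{"x":0,"y":0,"z":0,"ax":0,"ay":0,"az":0,"hand":1},{"x":0,"y":0,"z":0,"ax":0,"ay":0,"az":0,"hand":1},{"x":0,"y":0,"z":0,"ax":0,"ay":0,"az":0,"hand":1},{"x":0,"y":0,"z":0,"ax":0,"ay":0,"az":0,"hand":1},{"x":0,"y":0,"z":0,"ax":0,"ay":0,"az":0,"hand":1},{"x":0,"y":0,"z":0,"ax":0,"ay":0,"az":0,"hand":1}]'; python3 -c "
from h import *
go(.6548,-.0048,.23,92.8)"
```

```text
t: 25.02
eef_pos: [0.4888, -0.2926, 0.1021]
eef_rot: [-0.025, 3.141, -0.001]
force: [0.3, 0.1, -0.0]
grip_width: 0.088
gripper_force: 0.0
t: 26.02
eef_pos: [0.4882, -0.2921, 0.1013]
eef_rot: [0.024, -3.141, -0.001]
force: [-1.1, 2.8, 1.4]
grip_width: 0.0338
gripper_force: 30.0
pos [ 0.4882 -0.2921  0.1013] psi 90.88 tilt 0.0 shift units [-2.85   4.747 -2.143] az -0.32 F [-1.1  2.8  1.4] w 0.03383302498701648 q [-0.75  0.33  1.73  0.    1.09 -2.33]
```

```bash
python3 -m creep '[{"x":0,"y":0,"z":-0.4,"ax":0,"ay":0,"az":0,"hand":1},{"x":0,"y":0,"z":-0.7,"ax":0,"ay":0,"az":0,"hand":1},{"x":0,"y":0,"z":-0.7,"ax":0,"ay":0,"az":0,"hand":1},{"x":0,"y":0,"z":-0.4,"ax":0,"ay":0,"az":0,"hand":1},{"x":-0.285,"y":0.475,"z":0,"ax":0,"ay":0,"az":0,"hand":1},{"x":-0.285,"y":0.475,"z":0,"ax":0,"ay":0,"az":0,"hand":1},{"x":-0.285,"y":0.475,"z":0,"ax":0,"ay":0,"az":0,"hand":1},{"x":-0.285,"y":0.475,"z":0,"ax":0,"ay":0,"az":0,"hand":1},{"x":-0.285,"y":0.475,"z":0,"ax":0,"ay":0,"az":0,"hand":1},{"x":-0.285,"y":0.475,"z":0,"ax":0,"ay":0,"az":0,"hand":1}]' && python3 -m creep '[{"x":-0.285,"y":0.475,"z":0,"ax":0,"ay":0,"az":0,"hand":1},{"x":-0.285,"y":0.475,"z":0,"ax":0,"ay":0,"az":0,"hand":1},{"x":-0.285,"y":0.475,"z":0,"ax":0,"ay":0,"az":0,"hand":1},{"x":-0.285,"y":0.475,"z":0,"ax":0,"ay":0,"az":0,"hand":1},{"x":0,"y":0,"z":0,"ax":0,"ay":0,"az":-0.32,"hand":1},{"x":0,"y":0,"z":0,"ax":0,"ay":0,"az":0,"hand":1},{"x":0,"y":0,"z":0,"ax":0,"ay":0,"az":0,"hand":1}]'; python3 -c "
from h import *
go(.6548,-.0048,.1093,92.8); held(.042,.085,.1013)"
```

```text
t: 27.28
eef_pos: [0.5874, -0.119, 0.2309]
eef_rot: [0.023, -3.138, -0.001]
force: [1.0, -0.2, -9.1]
grip_width: 0.0338
gripper_force: 30.0
t: 28.15
eef_pos: [0.6542, -0.0059, 0.2324]
eef_rot: [0.074, -3.139, 0.0]
force: [-0.2, -0.5, -9.2]
grip_width: 0.0333
gripper_force: 30.0
pos [ 0.6542 -0.0059  0.2324] psi 92.71 tilt 0.0 shift units [-0.015  0.019  2.052] az -0.015 F [-0.2 -0.5 -9.2] w 0.033346505304524286 q [-0.19  0.36  1.4  -0.    1.39 -1.81]
held in tool (x,-y) (array([ 0.0005, -0.0001]), 0.1, 0.2, 3549)
```

```bash
python3 -m creep '[{"x":-0.01,"y":0.019,"z":0.3,"ax":0,"ay":0,"az":-0.015,"hand":1},{"x":0,"y":0,"z":0.3,"ax":0,"ay":0,"az":0,"hand":1},{"x":0,"y":0,"z":0.1,"ax":0,"ay":0,"az":0,"hand":1},{"x":0,"y":0,"z":0.1,"ax":0,"ay":0,"az":0,"hand":1},{"x":0,"y":0,"z":0.1,"ax":0,"ay":0,"az":0,"hand":1},{"x":0,"y":0,"z":0.1,"ax":0,"ay":0,"az":0,"hand":1},{"x":0,"y":0,"z":0,"ax":0,"ay":0,"az":0,"hand":1}]' && python3 -m creep '[{"x":0,"y":0,"z":0.15,"ax":0,"ay":0,"az":0,"hand":1},{"x":0,"y":0,"z":0.15,"ax":0,"ay":0,"az":0,"hand":1},{"x":0,"y":0,"z":0.15,"ax":0,"ay":0,"az":0,"hand":1},{"x":0,"y":0,"z":0.15,"ax":0,"ay":0,"az":0,"hand":1},{"x":0,"y":0,"z":0.15,"ax":0,"ay":0,"az":0,"hand":1},{"x":0,"y":0,"z":0.1,"ax":0,"ay":0,"az":0,"hand":1},{"x":0,"y":0,"z":0.1,"ax":0,"ay":0,"az":0,"hand":1},{"x":0,"y":0,"z":0,"ax":0,"ay":0,"az":0,"hand":1}]'
```

```text
t: 29.08
eef_pos: [0.655, -0.0037, 0.1727]
eef_rot: [0.079, -3.14, -0.0]
force: [-0.8, 0.3, -8.6]
grip_width: 0.0339
gripper_force: 30.0
t: 30.08
eef_pos: [0.655, -0.0038, 0.1157]
eef_rot: [0.079, -3.14, -0.0]
force: [-0.8, 0.4, -8.3]
grip_width: 0.0336
gripper_force: 30.0
```

Smooth so far, with 6 mm to go.

```bash
python3 -m creep '[{"x":0,"y":-0.015,"z":0.05,"ax":0,"ay":0,"az":0,"hand":1},{"x":0,"y":0,"z":0.04,"ax":0,"ay":0,"az":0,"hand":1},{"x":0,"y":0,"z":0.025,"ax":0,"ay":0,"az":0,"hand":1},{"x":0,"y":0,"z":0,"ax":0,"ay":0,"az":0,"hand":1}]' && python3 -m creep '[{"x":0,"y":0,"z":0,"ax":0,"ay":0,"az":0,"hand":-1},{"x":0,"y":0,"z":0,"ax":0,"ay":0,"az":0,"hand":-1},{"x":0,"y":0,"z":0,"ax":0,"ay":0,"az":0,"hand":-1},{"x":0,"y":0,"z":0,"ax":0,"ay":0,"az":0,"hand":-1},{"x":0,"y":0,"z":-0.4,"ax":0,"ay":0,"az":0,"hand":-1},{"x":0,"y":0,"z":-0.6,"ax":0,"ay":0,"az":0,"hand":-1},{"x":0,"y":0,"z":-0.5,"ax":0,"ay":0,"az":0,"hand":-1},{"x":0,"y":0,"z":0,"ax":0,"ay":0,"az":0,"hand":-1},{"x":0,"y":0,"z":0,"ax":0,"ay":0,"az":0,"hand":-1}]' && python3 -c "
from h import *
f=snap('wrist'); w=cloud(f).reshape(-1,3)
print(hexfit(w,(.654,-.0048),.042,.125,zr=(.016,.094)))
p=w[(np.hypot(w[:,0]-.654,w[:,1]+.0048)<.037)&(w[:,2]<.14)]
print('heights',np.histogram(p[:,2],np.arange(.096,.132,.002)))
g=snap('side'); cv2.imwrite('pics/end.png',g['img'])"
```

```text
t: 30.58
eef_pos: [0.6555, -0.0047, 0.1096]
eef_rot: [-0.079, 3.14, -0.0]
force: [-0.2, 0.0, -8.1]
grip_width: 0.0335
gripper_force: 30.0
t: 31.7
eef_pos: [0.6549, -0.0046, 0.1983]
eef_rot: [0.079, -3.139, -0.0]
force: [0.9, -0.6, 0.3]
grip_width: 0.088
gripper_force: 0.0
(array([ 0.6543, -0.0044]), 3.0, 0.4, 1291)
heights (array([  37,   12,   29,  935, 3896,  156,   57,   72,   56,   75,   79,
         67,   86,  448,  631,    5,    0]), array([0.096, 0.098, 0.1  , 0.102, 0.104, 0.106, 0.108, 0.11 , 0.112,
       0.114, 0.116, 0.118, 0.12 , 0.122, 0.124, 0.126, 0.128, 0.13 ]))
```

View pics/end.png

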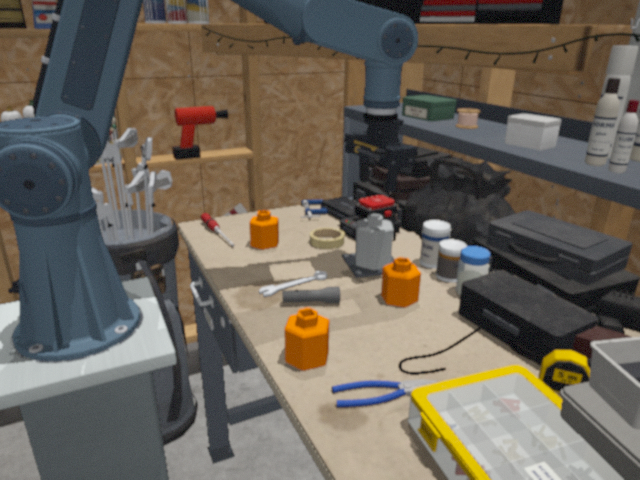

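The picture shows the large socket standing flat on the plate at (375,243), released, with the gripper clear and the bystanders in place. Its roof is at 105 mm and its neck at 125 mm, as expected.

```bash
python3 -c "
from h import *
print(finish_job())"
```

```text
the job is handed in; nothing more can be done
None
```

All three sockets are nested mouth down on the spigot in size order, rims on the plate by the measured heights, and released; I handed the job in at about 32 s, and it returned no verdict.

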